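Open the label printer for a new roll

ROBOT

A 6-joint arm with a two-finger parallel gripper is mounted at the origin on the work surface. World frame = base frame: x ahead of the robot, y to its left, z up, the work surface at z = 0. Lengths are in m, angles in degrees, forces in N, time in s.
With the tool pointing down it reaches from about 0.275 to 0.85 m from the base axis. Payload 5.2 kg.
Tool frame: the origin (TCP) lies at the very end of the fingers, on their centre line; the grasp point (between the pads) lies 19 mm behind it (ctrl.pinch_z is the distance from the TCP to the grasp point, in m); z points along the fingers, y is the line along which they close (so a half turn about z gives the same grasp; the last joint's range is limited). The gripper opens to 85 mm and grips with 20 to 120 N. Pads are 22 mm wide; open, the fingers measure 114 mm over their backs; the gripper's body (76 mm by 85 mm) begins 54 mm behind the grasp point. The pads swing forward as they close: fully open they stand 13 mm farther back than shut.
Start: joints at [-78.255, 14.817, 87.949, -0, 77.235, -11.62], TCP at [0.218, -0.505, 0.231] pointing down, gripper open.
Joint ranges: [-179.93, 179.93], [-52.35, 119.4], [10.71, 147.94], [-69.91, 249.91], [12.55, 155.21], [-178.61, 178.61]. Speed limits (degrees/s): [147.25, 147.25, 180, 180, 180, 180].

INTERFACE

Orientations are given as [roll, pitch, yaw] about the fixed x, y, z axes, in that order (R = Rz(yaw) Ry(pitch) Rx(roll)).
In Python, from workcell import state, read_camera, job, ctrl gives the robot as it stands.
- The arm moves only by the tool step_arm, never from a script. Its argument "plan" is a list of rows, each an object with "travel": the shift along the world's x, y, z in cm, a list of three; "turn": the turn about the world's z in degrees; "jaw": the opening, from -1 (shut) to 1 (fully open). A call has 1 to 20 rows; each row shifts and turns the commanded pose from where the row before left it; what a row does not reach is not made up. A row lasts 1/12 s, in which the tool goes at most 41.7 mm and 7.16 degrees, less where a joint would pass 70% of its speed; a pose out of reach is approached as far as the arm can. A call is refused whole if a number of a shift passes 4.17 or a number of a turn 7.16, either way. A call with a gripper value outside its range is refused whole. The fingers move at their own pace and stop on an object; the grip force is fixed at half the most. Time passes only in rows, so rows that do not move let the fingers close. It gives the time, the measured TCP pose, the force, the opening and the grip force at its end, in the units of the state.
- state(): the state, without advancing time (a new reading comes with each control period).
- read_camera(name): name is "scene" or "top" or "wrist"; returns a dict with "frame" (420x560x3 uint8, red, green, blue), "depth" (420x560 float32, m along the optical axis (not along the pixel's ray), 0 where there is no reading), "vertical_fov" (degrees; the focal length in pixels is half the picture's height over the tangent of half this angle, whatever the lens; pixels are square), "cx", "cy" (the principal point, pixels), "T" (4x4, takes a point from camera to world coordinates); the wrist camera has in their place "hand_eye" (4x4, takes a point from camera to tool coordinates, whose origin is the TCP and whose axes are the flange's). Camera axes: x right, y down, z forward; pixel columns grow to the right and rows downward; lengths in m; the calibration is good to about 2 mm. A picture is of the moment at which its call begins: read the wrist's pose just before it.
- job.sign_off(): hands the job in; it is judged then, once.
The state is a dict: "time": time; "joint_pos": joint angles; "qd": joint speeds; "joint_efforts": joint torques, N m; "tcp_pos": TCP position; "eef_rot": TCP orientation; "wrist_force": force on the tool from outside, world axes, zero at the start; "torque": the same for the moment, N m; "grip_width": finger opening in m; "grasp_force": force on a finger pad.
Only numpy, scipy, OpenCV 4.12 (cv2) and the standard library are available. Lean on these libraries where they do the work, as an engineer would, in place of code of your own. Each camera call takes 0.05 s, during which the arm holds its last target. There are 200 camera calls.

TASK

The label printer on the worktop has run out. Open it for a new roll: push its cover up from under the front lip with your fingertips and tip it over backwards until it leans back and stays open by itself, then push the print-head release lever inside it fully over towards the hinge side. Nothing is to be gripped, picked up or forced: the printer stays where it stands, everything around it stays put, and your hand ends clear.

Things in the scene. Friction and masses are not known exactly. Their poses are not given: they have to be found in the camera images.
- printer: White desktop label printer, loose on rubber feet, 2.2 kg. Sizes in mm: case 200 deep (x) x 190 wide (y), rim 90 high, 164 cover shut. Origin: centre of its underside; +x to its rear (its front faces roughly -y, the robot's right), +y left, z up. Flat front panel at x = -102. Inside, print mechanism 84 high up to x = -45, then the lever; spent core across the well at x = 35, 88 high
- cover (a joint): Angle of the printer's rear-hinged cover, rad: 0 shut, grows as the front rises, 1.9 at the rear stop. Hollow shell 200 x 195 x 74 mm, clear window on top, 0.2 to 0.34 kg, no latch; 1 to 2 N at the lip lifts it. Balances at about 1.14: let go below that it falls shut, beyond it it falls back by itself in about 1 s and rests near 1.9
- lip_edge (a point): Middle of the lower front edge of the cover's finger lip: a light grey ledge 130 mm wide (printer's y), 6 thick, jutting 29 mm out from the front panel. Shut, its underside is level, 91 mm above the table, free space below. Moves with the cover, 228 mm from the hinge axis
- cover_hinge (a point): Middle of the cover's hinge axis, along the printer's y, at the rear rim of the case: x = 97 mm from the printer's origin, 90 mm above the table
- lever (a joint): Angle of the print-head release lever, rad: 0 clamped (leans 0.5 from upright to the printer's front), grows as its tip swings to the rear, 1.0 at the rear stop (leans 0.5 to the rear), released. Starts at 0 to 0.15. Stays where it is left; about 2 N at the tip moves it
- lever_tip (a point): Middle of the top end of the release lever, hidden until the cover is open: steel arm 70 mm long from its pivot, with a light grey thumb pad at the end 26 wide (y) x 26 tall x 9 thick. Pivot axis along the printer's y at x = -30, y = 69, z = 65 mm in its frame. Clamped, the tip stands 126 mm above the table, 36 above the case rim
- wide_roll: fresh wide label roll standing on end, white paper with a cardboard core, 90 diameter x 104 mm high; a bystander beside the printer. Origin: centre of its underside
- small_roll: small narrow label roll standing on end, 62 diameter x 32 mm high; a bystander on the other side of the printer. Origin: centre of its underside
- stamp: self-inking hand stamp, 30 x 60 x 78 mm high; a bystander beside the printer. Origin: centre of its underside
- staple_box: small cardboard box of staples, 34 x 58 x 28 mm high; a bystander near the printer's front. Origin: centre of its underside
- stapler: black desk stapler, 150 long x 36 x 60 mm high; a bystander on the left. Origin: centre of its underside
- tape_dispenser: black desk tape dispenser, 150 long x 60 x 96 mm high; a bystander on the right. Origin: centre of its underside
- pen_cup: dark round pen cup, 80 diameter x 100 mm high, pens to 165; a bystander on the left. Origin: centre of its underside

How it is judged:
By the outcome, as a careful person would: the job done as asked, in the order asked, and still so for the second after the job is handed in, with the robot touching nothing.
It also fails if it takes over 58 s, if anything falls off the work surface, if the arm or the gripper's body presses on something with over 40 N, if the wrist force passes 120 N, or if a joint passes its speed limit or range.

## Working session

There is one attempt and no reset: what is moved stays moved. The work goes in short steps, Python scripts to look and compute and a tool call to move; the robot and the scene stay as the last step left them, time stands still between calls to the robot, and variables do not carry over. Pictures are saved under pics/ and viewed, at most 10 in all, crops included, and the job is handed in when it is done.

Besides the shell and the picture viewer there is one more tool, called by a JSON object that holds its "name" and its "arguments", one argument or row to a line. step_arm: Moves the arm, as the interface text tells. Its arguments: {"type":"object","properties":{"plan":{"type":"array"}},"required":["plan"]}

```bash
mkdir -p pics
cat > h.py <<'E'
import numpy as np, cv2
from workcell import state, read_camera, job, ctrl
def cloud(c,T=None):
    d=c["depth"]; h,w=d.shape; f=h/2/np.tan(np.radians(c["vertical_fov"])/2)
    v,u=np.mgrid[:h,:w]
    P=np.stack([(u-c["cx"])/f*d,(v-c["cy"])/f*d,d],-1)
    T=c["T"] if T is None else T
    W=P@T[:3,:3].T+T[:3,3]; W[d<=0]=np.nan
    return W
def save(c,n): cv2.imwrite("pics/"+n,cv2.cvtColor(c["frame"],cv2.COLOR_RGB2BGR))
E
python3 - <<'E'
from h import *
for n in("scene","top"):
    c=read_camera(n); save(c,n+"0.png"); print(n,c["T"].round(3).tolist(),c["vertical_fov"]); np.save(n+"0.npy",cloud(c))
s=state(); print({k:s[k] for k in("time","tcp_pos","eef_rot","grip_width","wrist_force")})
E
```

```text
scene [[-0.529, 0.583, -0.616, 1.28], [0.848, 0.352, -0.396, 0.448], [-0.014, -0.732, -0.681, 0.914], [0.0, 0.0, 0.0, 1.0]] 55.081981158662586
top [[-0.003, -0.994, 0.105, 0.435], [-1.0, 0.005, 0.016, -0.016], [-0.017, -0.105, -0.994, 1.36], [0.0, 0.0, 0.0, 1.0]] 48.138037473270956
{'time': 0.1, 'tcp_pos': array([ 0.21805008, -0.50440979,  0.23053555]), 'eef_rot': array([-1.79904441e+02, -2.00146825e-02,  2.33656190e+01]), 'grip_width': 0.0857597278084681, 'wrist_force': array([0.49932372, 0.94221725, 0.04020424])}
```

View pics/scene0.png

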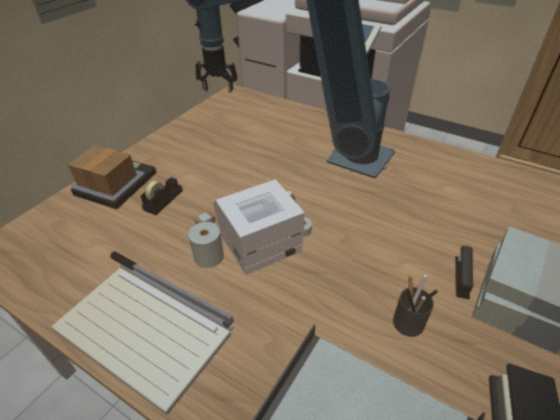

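View pics/top0.png

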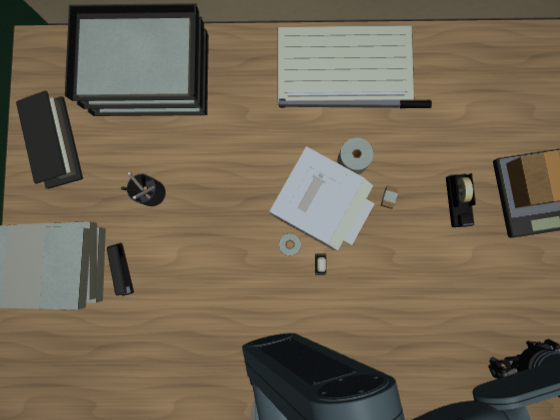

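The scene view shows the printer (about 260,225) with the wide roll at (206,245) and the gripper at (215,75). In the top view the printer is at (320,198) with its lip at about (357,215), facing right and slightly down. The wide roll is at (356,154), the staple box at (390,197), the small roll at (290,244) and the stamp at (320,264).

Run:
```python
from h import *
W=np.load("top0.npy"); c=read_camera("top")
hsv=cv2.cvtColor(c["frame"],cv2.COLOR_RGB2HSV)
v,u=np.mgrid[:420,:560]; box=(u>265)&(u<385)&(v>140)&(v<255)
z=W[...,2]
for lo,hi,n in((.150,.18,"cover"),(.088,.104,"lip")):
    m=(box&(z>lo)&(z<hi)).astype(np.uint8)
    k,l,s,_=cv2.connectedComponentsWithStats(m)
    for i in range(1,k):
        if s[i,4]<60: continue
        q=W[l==i]; r=cv2.minAreaRect((q[:,:2]*1000).astype(np.float32))
        print(n,s[i,4],np.nanmean(q,0).round(4),r,cv2.boxPoints(r).round().tolist())
for n,b in dict(wide=(335,375,136,172),small=(277,303,232,257),stamp=(312,330,252,277),staple=(380,400,185,210)).items():
    m=(u>b[0])&(u<b[1])&(v>b[2])&(v<b[3])&(z>.015)&(z<.12); q=W[m]
    if n=="wide": q=q[q[:,2]>.098]
    print(n,q.min(0).round(3),q.max(0).round(3))
s=read_camera("scene"); save_=cv2.resize(s["frame"][0:110,150:290],None,fx=5,fy=5,interpolation=cv2.INTER_CUBIC)
w=read_camera("wrist"); a=cv2.resize(w["frame"],(700,525)); 
im=np.vstack([cv2.resize(save_,(440,346)),cv2.resize(w["frame"],(440,330))[:250]])
cv2.imwrite("pics/g.png",cv2.cvtColor(im,cv2.COLOR_RGB2BGR)); print(w["hand_eye"].round(3).tolist(),w["vertical_fov"])
```

```text
cover 5467 [ 0.595  -0.0747  0.1633] ((595.3737182617188, -76.73893737792969), (190.0442352294922, 195.91986083984375), 60.64081954956055) [[463.0, -112.0], [634.0, -208.0], [727.0, -42.0], [557.0, 54.0]]
lip 417 [ 0.715  -0.179   0.1013] ((714.2196655273438, -179.3719482421875), (78.16329956054688, 87.40608978271484), 0.0471978560090065) [[675.0, -136.0], [675.0, -223.0], [753.0, -223.0], [753.0, -136.0]]
lip 480 [ 0.5338 -0.1838  0.0972] ((534.0603637695312, -184.32931518554688), (27.305917739868164, 129.39837646484375), 60.55079650878906) [[471.0, -164.0], [584.0, -228.0], [597.0, -204.0], [484.0, -141.0]]
wide [ 0.675 -0.225  0.098] [ 0.765 -0.136  0.115]
small [ 0.448 -0.026  0.021] [0.507 0.033 0.041]
stamp [ 0.392 -0.097  0.016] [ 0.451 -0.068  0.083]
staple [ 0.58  -0.307  0.015] [ 0.64  -0.259  0.036]
[[-0.0, -0.945, -0.326, 0.085], [1.0, 0.0, -0.0, 0.0], [0.0, -0.326, 0.945, -0.143], [0.0, 0.0, 0.0, 1.0]] 62.079432460200564
```

View pics/g.png

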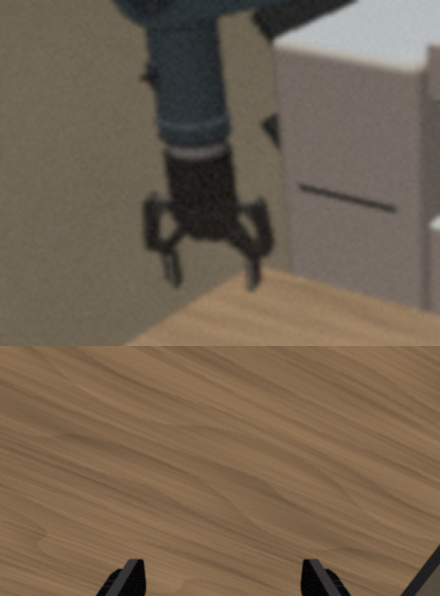

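The crop shows a two-finger linkage gripper pointing down. Printer yaw is about 60.6° and its origin is about (0.592, -0.082). The tool stays vertical, so I'll press shut fingertips lightly on the lip's front edge and lift along its arc, getting under it as it tilts.

{"name": "step_arm", "arguments": {
  "plan": [
    {"travel": [2.95,2.83,0],"turn": 3.7,"jaw": -1},
    {"travel": [2.95,2.83,0],"turn": 3.7,"jaw": -1},
    {"travel": [2.95,2.83,0],"turn": 3.7,"jaw": -1},
    {"travel": [2.95,2.83,0],"turn": 3.7,"jaw": -1},
    {"travel": [2.95,2.83,0],"turn": 3.7,"jaw": -1},
    {"travel": [2.95,2.83,0],"turn": 3.7,"jaw": -1},
    {"travel": [2.95,2.83,0],"turn": 3.7,"jaw": -1},
    {"travel": [2.95,2.83,0],"turn": 3.7,"jaw": -1},
    {"travel": [2.95,2.83,0],"turn": 3.7,"jaw": -1},
    {"travel": [2.95,2.83,0],"turn": 3.7,"jaw": -1},
    {"travel": [0,0,0],"turn": 0,"jaw": -1},
    {"travel": [0,0,0],"turn": 0,"jaw": -1}
  ]
}}

```text
time: 1.25
tcp_pos: [0.5143, -0.2198, 0.231]
eef_rot: [-180.0, -0.0, 60.6]
wrist_force: [0.9, 0.4, 0.1]
grip_width: 0.0001
grasp_force: 0.0
```

{"name": "step_arm", "arguments": {
  "plan": [
    {"travel": [0,0,-2.9],"turn": 0,"jaw": -1},
    {"travel": [0,0,-2.9],"turn": 0,"jaw": -1},
    {"travel": [0,0,-2.9],"turn": 0,"jaw": -1},
    {"travel": [0,0,-2.9],"turn": 0,"jaw": -1},
    {"travel": [0,0,-2.9],"turn": 0,"jaw": -1},
    {"travel": [0,0,0],"turn": 0,"jaw": -1},
    {"travel": [0.3,0.52,0],"turn": 0,"jaw": -1},
    {"travel": [0.2,0.35,0],"turn": 0,"jaw": -1},
    {"travel": [0,0,0],"turn": 0,"jaw": -1},
    {"travel": [0,0,0],"turn": 0,"jaw": -1}
  ]
}}

```text
time: 2.08
tcp_pos: [0.5194, -0.2138, 0.0884]
eef_rot: [179.8, 0.0, 60.4]
wrist_force: [-0.5, -0.1, 0.9]
grip_width: -0.0003
grasp_force: 0.0
```

Run:
```python
from h import *
c=read_camera("scene"); cv2.imwrite("pics/s1.png",cv2.cvtColor(cv2.resize(c["frame"][110:290,150:340],None,fx=3.2,fy=3.2,interpolation=cv2.INTER_CUBIC),cv2.COLOR_RGB2BGR))
```

```text
(no output)
```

View pics/s1.png

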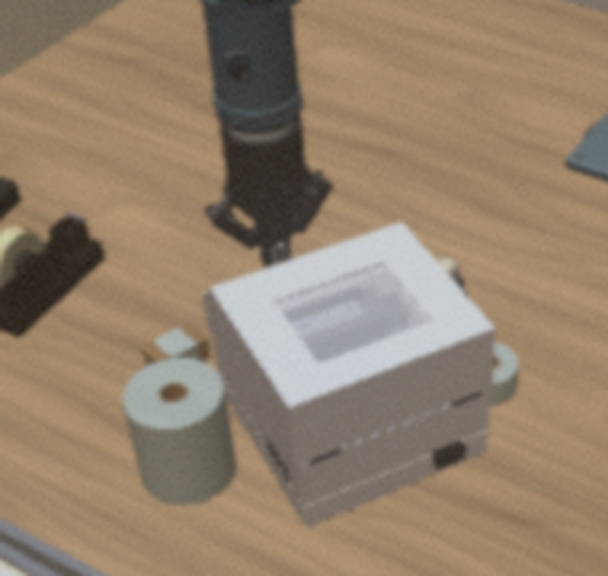

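The view shows the shut gripper in front of the lip at about (275,250), level with the cover front and clear of everything.

{"name": "step_arm", "arguments": {
  "plan": [
    {"travel": [0.34,0.61,0],"turn": 0,"jaw": -1},
    {"travel": [0,0,0],"turn": 0,"jaw": -1},
    {"travel": [0.05,0.09,0],"turn": 0,"jaw": -1},
    {"travel": [0,0,0],"turn": 0,"jaw": -1},
    {"travel": [0,0,0],"turn": 0,"jaw": -1}
  ]
}}

```text
time: 2.55
tcp_pos: [0.5221, -0.2061, 0.0863]
eef_rot: [180.0, 0.0, 60.4]
wrist_force: [-0.1, 0.6, 0.7]
grip_width: 0.0002
grasp_force: 0.0
```

{"name": "step_arm", "arguments": {
  "plan": [
    {"travel": [0.05,0.09,0],"turn": 0,"jaw": -1},
    {"travel": [0,0,0],"turn": 0,"jaw": -1},
    {"travel": [0,0,0],"turn": 0,"jaw": -1}
  ]
}}

```text
time: 2.8
tcp_pos: [0.5225, -0.2053, 0.0862]
eef_rot: [-180.0, 0.0, 60.4]
wrist_force: [-0.0, -0.3, 0.8]
grip_width: 0.0001
grasp_force: 0.1
```

{"name": "step_arm", "arguments": {
  "plan": [
    {"travel": [0.05,0.09,0],"turn": 0,"jaw": -1},
    {"travel": [0,0,0],"turn": 0,"jaw": -1},
    {"travel": [0,0,0],"turn": 0,"jaw": -1}
  ]
}}

```text
time: 3.05
tcp_pos: [0.5225, -0.2052, 0.0862]
eef_rot: [-180.0, 0.1, 60.4]
wrist_force: [-2.9, -4.1, 0.2]
grip_width: 0.0002
grasp_force: 2.6
```

{"name": "step_arm", "arguments": {
  "plan": [
    {"travel": [0.05,0.09,0],"turn": 0,"jaw": -1},
    {"travel": [0,0,0],"turn": 0,"jaw": -1},
    {"travel": [0,0,0],"turn": 0,"jaw": -1}
  ]
}}

```text
time: 3.3
tcp_pos: [0.5226, -0.2052, 0.0863]
eef_rot: [-180.0, 0.2, 60.4]
wrist_force: [-3.5, -7.5, 0.4]
grip_width: 0.0001
grasp_force: 4.4
```

{"name": "step_arm", "arguments": {
  "plan": [
    {"travel": [0,0,0.2],"turn": 0,"jaw": -1},
    {"travel": [0,0,0.2],"turn": 0,"jaw": -1},
    {"travel": [0,0,0.2],"turn": 0,"jaw": -1},
    {"travel": [0.02,0.03,0.2],"turn": 0,"jaw": -1},
    {"travel": [0,0,0.2],"turn": 0,"jaw": -1},
    {"travel": [0,0,0],"turn": 0,"jaw": -1},
    {"travel": [0,0,0],"turn": 0,"jaw": -1}
  ]
}}

```text
time: 3.88
tcp_pos: [0.5228, -0.2049, 0.0962]
eef_rot: [-180.0, 0.2, 60.4]
wrist_force: [-4.1, -6.1, -1.1]
grip_width: -0.0
grasp_force: 4.3
```

```bash
cat >> h.py <<'E'
O=np.array([.5918,-.0819]); A=np.radians(60.6); X=np.array([np.cos(A),np.sin(A)]); Y=np.array([-X[1],X[0]])
def look(n=None):
    "profile of the cover near the printer's midline, in printer x,z (mm), from the scene and top clouds"
    for cam in("scene","top"):
        c=read_camera(cam); W=cloud(c); px=(W[...,:2]-O)@X*1000; py=(W[...,:2]-O)@Y*1000; z=W[...,2]*1000
        if n: save(c,f"{n}_{cam}.png")
        for lo,hi in((-62,-40),(40,62)):
            m=(py>lo)&(py<hi)&(z>85)&(px>-150)&(px<260)&(z<340); b=(px[m]//20*20).astype(int)
            print(cam,(lo,hi),[(int(k),int(np.median(z[m][b==k]))) for k in np.unique(b) if (b==k).sum()>5])
    s=state(); p=s["tcp_pos"]; print("tcp px,py,z",((p[:2]-O)@X*1000).round(1),((p[:2]-O)@Y*1000).round(1),(p[2]*1000).round(1),s["time"],s["wrist_force"].round(1),"world",p.round(4))
E
python3 -c "from h import *; look()"
```

```text
scene (-62, -40) [(-160, 189), (-140, 184), (-80, 169), (-60, 169), (-40, 168), (-20, 166), (0, 166), (20, 165), (40, 164), (60, 164), (80, 162), (100, 129)]
scene (40, 62) [(-160, 189), (-140, 182), (-80, 170), (-60, 169), (-40, 168), (-20, 167), (0, 166), (20, 165), (40, 164), (60, 163), (80, 163), (100, 128)]
top (-62, -40) [(-100, 152), (-80, 168), (-60, 170), (-40, 170), (-20, 167), (0, 167), (20, 166), (40, 165), (60, 165), (80, 163), (100, 163)]
top (40, 62) [(-160, 190), (-140, 188), (-100, 152), (-80, 168), (-60, 170), (-40, 169), (-20, 168), (0, 167), (20, 166), (40, 165), (60, 164), (80, 165), (100, 163)]
tcp px,py,z -141.0 -0.2 96.2 3.9833 [-3.8 -6.5 -1.3] world [ 0.5228 -0.2048  0.0962]
```

Friction lift works: the cover is at about 0.04 rad and following the fingertips. I'll continue along the arc.

{"name": "step_arm", "arguments": {
  "plan": [
    {"travel": [0.02,0.03,0.43],"turn": 0,"jaw": -1},
    {"travel": [0.02,0.03,0.43],"turn": 0,"jaw": -1},
    {"travel": [0.02,0.03,0.43],"turn": 0,"jaw": -1},
    {"travel": [0.03,0.06,0.45],"turn": 0,"jaw": -1},
    {"travel": [0.03,0.06,0.45],"turn": 0,"jaw": -1},
    {"travel": [0.04,0.06,0.45],"turn": 0,"jaw": -1},
    {"travel": [0.04,0.06,0.45],"turn": 0,"jaw": -1},
    {"travel": [0.04,0.07,0.45],"turn": 0,"jaw": -1},
    {"travel": [0,0,0],"turn": 0,"jaw": -1},
    {"travel": [0,0,0],"turn": 0,"jaw": -1}
  ]
}}

```text
time: 4.82
tcp_pos: [0.5252, -0.2007, 0.132]
eef_rot: [-180.0, 0.2, 60.4]
wrist_force: [-5.2, -6.7, 0.4]
grip_width: 0.0001
grasp_force: 4.0
```

```bash
python3 -c "from h import *; look()"
```

```text
scene (-62, -40) [(-160, 222), (-140, 221), (-80, 183), (-60, 193), (-40, 190), (-20, 186), (0, 181), (20, 177), (40, 173), (60, 168), (80, 165), (100, 141)]
scene (40, 62) [(-140, 219), (-60, 193), (-40, 190), (-20, 186), (0, 182), (20, 177), (40, 173), (60, 169), (80, 165), (100, 140)]
top (-62, -40) [(-100, 175), (-80, 184), (-60, 194), (-40, 192), (-20, 187), (0, 182), (20, 178), (40, 174), (60, 170), (80, 167), (100, 163)]
top (40, 62) [(-160, 224), (-140, 225), (-100, 174), (-80, 184), (-60, 194), (-40, 192), (-20, 187), (0, 182), (20, 178), (40, 174), (60, 170), (80, 166), (100, 163)]
tcp px,py,z -136.3 -0.2 131.8 4.9167 [-4.6 -6.6  0.3] world [ 0.5251 -0.2008  0.1318]
```

{"name": "step_arm", "arguments": {
  "plan": [
    {"travel": [0.05,0.1,0.44],"turn": 0,"jaw": -1},
    {"travel": [0.06,0.1,0.44],"turn": 0,"jaw": -1},
    {"travel": [0.06,0.1,0.44],"turn": 0,"jaw": -1},
    {"travel": [0.06,0.1,0.44],"turn": 0,"jaw": -1},
    {"travel": [0.06,0.11,0.44],"turn": 0,"jaw": -1},
    {"travel": [0.07,0.13,0.43],"turn": 0,"jaw": -1},
    {"travel": [0.08,0.14,0.43],"turn": 0,"jaw": -1},
    {"travel": [0.08,0.14,0.43],"turn": 0,"jaw": -1},
    {"travel": [0.08,0.14,0.43],"turn": 0,"jaw": -1},
    {"travel": [0.08,0.14,0.43],"turn": 0,"jaw": -1},
    {"travel": [0,0,0],"turn": 0,"jaw": -1}
  ]
}}

```text
time: 5.83
tcp_pos: [0.5322, -0.1883, 0.1762]
eef_rot: [180.0, 0.1, 60.4]
wrist_force: [-4.6, -6.2, 2.1]
grip_width: 0.0002
grasp_force: 3.6
```

```bash
python3 -c "from h import *; look()"
```

```text
scene (-62, -40) [(-140, 271), (-120, 260), (-100, 182), (-80, 208), (-60, 213), (-40, 221), (-20, 216), (0, 207), (20, 198), (40, 189), (60, 181), (80, 172), (100, 162), (120, 154)]
scene (40, 62) [(-140, 268), (-120, 259), (-100, 182), (-60, 213), (-40, 221), (-20, 216), (0, 208), (20, 197), (40, 189), (60, 181), (80, 172), (100, 161), (120, 155)]
top (-62, -40) [(-80, 208), (-60, 215), (-40, 222), (-20, 216), (0, 207), (20, 198), (40, 189), (60, 181), (80, 172), (100, 165), (120, 157)]
top (40, 62) [(-140, 269), (-120, 267), (-80, 208), (-60, 215), (-40, 222), (-20, 216), (0, 207), (20, 199), (40, 191), (60, 180), (80, 173), (100, 165), (120, 157)]
tcp px,py,z -122.2 -0.3 175.7 5.9333 [-4.  -5.4  1.7] world [ 0.5321 -0.1885  0.1757]
```

{"name": "step_arm", "arguments": {
  "plan": [
    {"travel": [0.12,0.22,0.46],"turn": 0,"jaw": -1},
    {"travel": [0.12,0.22,0.46],"turn": 0,"jaw": -1},
    {"travel": [0.12,0.22,0.46],"turn": 0,"jaw": -1},
    {"travel": [0.12,0.22,0.46],"turn": 0,"jaw": -1},
    {"travel": [0.15,0.26,0.43],"turn": 0,"jaw": -1},
    {"travel": [0.15,0.26,0.43],"turn": 0,"jaw": -1},
    {"travel": [0.15,0.26,0.43],"turn": 0,"jaw": -1},
    {"travel": [0.15,0.26,0.43],"turn": 0,"jaw": -1},
    {"travel": [0.17,0.3,0.4],"turn": 0,"jaw": -1},
    {"travel": [0.17,0.3,0.4],"turn": 0,"jaw": -1},
    {"travel": [0.17,0.3,0.4],"turn": 0,"jaw": -1},
    {"travel": [0.17,0.3,0.4],"turn": 0,"jaw": -1},
    {"travel": [0,0,0],"turn": 0,"jaw": -1}
  ]
}}

```text
time: 7.02
tcp_pos: [0.5497, -0.1589, 0.2296]
eef_rot: [179.8, 0.3, 60.3]
wrist_force: [-10.4, -9.9, 11.2]
grip_width: -0.0002
grasp_force: 6.9
```

```bash
python3 -c "from h import *; look()"
```

```text
scene (-62, -40) [(-100, 323), (-80, 298), (-60, 227), (-40, 248), (-20, 250), (0, 251), (20, 241), (40, 224), (60, 208), (80, 191), (100, 175), (120, 159), (140, 147)]
scene (40, 62) [(-100, 322), (-80, 297), (-60, 227), (-40, 249), (-20, 250), (0, 252), (20, 241), (40, 224), (60, 206), (80, 191), (100, 174), (120, 159), (140, 147)]
top (-62, -40) [(-40, 250), (-20, 252), (0, 252), (20, 241), (40, 224), (60, 207), (80, 191), (100, 173), (120, 158), (140, 147)]
top (40, 62) [(-100, 320), (-80, 238), (-40, 248), (-20, 251), (0, 253), (20, 240), (40, 223), (60, 207), (80, 190), (100, 174), (120, 158), (140, 147)]
tcp px,py,z -88.3 -1.1 229.1 7.1167 [ -9.3 -11.1   9.6] world [ 0.5494 -0.1593  0.2291]
```

{"name": "step_arm", "arguments": {
  "plan": [
    {"travel": [0,0,0.5],"turn": 0,"jaw": -1},
    {"travel": [0.16,0.28,0.45],"turn": 0,"jaw": -1},
    {"travel": [0.19,0.33,0.42],"turn": 0,"jaw": -1},
    {"travel": [0.19,0.33,0.42],"turn": 0,"jaw": -1},
    {"travel": [0.19,0.33,0.4],"turn": 0,"jaw": -1},
    {"travel": [0.2,0.35,0.4],"turn": 0,"jaw": -1},
    {"travel": [0.2,0.36,0.38],"turn": 0,"jaw": -1},
    {"travel": [0.2,0.37,0.38],"turn": 0,"jaw": -1},
    {"travel": [0,0,0],"turn": 0,"jaw": -1}
  ]
}}

```text
time: 7.87
tcp_pos: [0.5647, -0.131, 0.2608]
eef_rot: [180.0, -0.1, 60.4]
wrist_force: [-0.4, 0.4, 0.4]
grip_width: -0.0
grasp_force: 0.3
```

```bash
python3 -c "from h import *; look('o1')"
```

```text
scene (-62, -40) [(-60, 334), (-40, 259), (0, 269), (20, 268), (40, 262), (60, 240), (80, 216), (100, 191), (120, 167), (140, 144)]
scene (40, 62) [(-60, 331), (-40, 258), (0, 269), (20, 267), (40, 263), (60, 241), (80, 215), (100, 190), (120, 167), (140, 143)]
top (-62, -40) [(0, 270), (20, 268), (40, 265), (60, 239), (80, 215), (100, 191), (120, 165), (140, 145)]
top (40, 62) [(-100, 88), (-60, 266), (-40, 259), (0, 270), (20, 269), (40, 264), (60, 241), (80, 215), (100, 190), (120, 164), (140, 144)]
tcp px,py,z -57.0 -0.2 260.0 7.9667 [ 0.7  0.2 -0.1] world [ 0.564  -0.1317  0.26  ]
```

View pics/o1_scene.png

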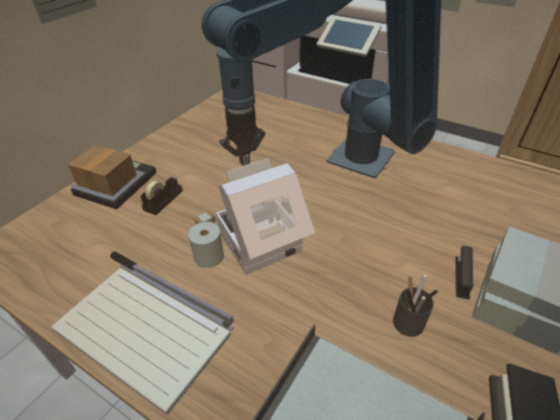

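The cover is open to about 0.88 rad with the fingertip against its lip at (245,160). I'll keep pushing past balance.

{"name": "step_arm", "arguments": {
  "plan": [
    {"travel": [0.2,0.35,0],"turn": 0,"jaw": -1},
    {"travel": [0.25,0.44,0.25],"turn": 0,"jaw": -1},
    {"travel": [0.28,0.5,0.3],"turn": 0,"jaw": -1},
    {"travel": [0.3,0.54,0.35],"turn": 0,"jaw": -1},
    {"travel": [0.3,0.54,0.35],"turn": 0,"jaw": -1},
    {"travel": [0.3,0.54,0.35],"turn": 0,"jaw": -1},
    {"travel": [0,0,0],"turn": 0,"jaw": -1}
  ]
}}

```text
time: 8.55
tcp_pos: [0.5812, -0.102, 0.2773]
eef_rot: [179.9, -0.1, 60.4]
wrist_force: [-0.5, 0.7, 0.4]
grip_width: -0.0001
grasp_force: 0.0
```

```bash
python3 -c "from h import *; look()"
```

```text
scene (-62, -40) [(-100, 88), (-20, 289), (0, 275), (20, 276), (40, 281), (60, 276), (80, 259), (100, 224), (120, 185), (140, 150), (160, 125)]
scene (40, 62) [(-20, 290), (0, 275), (20, 276), (40, 281), (60, 276), (80, 258), (100, 221), (120, 184), (140, 149), (160, 126)]
top (-62, -40) [(-100, 88), (20, 277), (60, 276), (80, 260), (100, 220), (120, 183), (140, 148), (160, 126)]
top (40, 62) [(-100, 88), (-80, 86), (-60, 125), (-20, 290), (0, 271), (40, 281), (60, 276), (80, 258), (100, 220), (120, 182), (140, 148), (160, 126)]
tcp px,py,z -23.9 -0.4 276.4 8.65 [ 0.1 -0.9  0.7] world [ 0.5804 -0.1029  0.2764]
```

{"name": "step_arm", "arguments": {
  "plan": [
    {"travel": [0.28,0.5,0.15],"turn": 0,"jaw": -1},
    {"travel": [0.28,0.5,0.15],"turn": 0,"jaw": -1},
    {"travel": [0.28,0.5,0.15],"turn": 0,"jaw": -1},
    {"travel": [0.28,0.5,0.15],"turn": 0,"jaw": -1},
    {"travel": [0.28,0.5,0.15],"turn": 0,"jaw": -1},
    {"travel": [0.28,0.5,0.15],"turn": 0,"jaw": -1},
    {"travel": [0.28,0.5,0.15],"turn": 0,"jaw": -1},
    {"travel": [0.28,0.5,0.15],"turn": 0,"jaw": -1},
    {"travel": [0,0,0],"turn": 0,"jaw": -1},
    {"travel": [0,0,0],"turn": 0,"jaw": -1},
    {"travel": [0,0,0],"turn": 0,"jaw": -1},
    {"travel": [0,0,0],"turn": 0,"jaw": -1},
    {"travel": [0,0,0],"turn": 0,"jaw": -1},
    {"travel": [0,0,0],"turn": 0,"jaw": -1},
    {"travel": [0,0,0],"turn": 0,"jaw": -1},
    {"travel": [0,0,0],"turn": 0,"jaw": -1},
    {"travel": [0,0,0],"turn": 0,"jaw": -1}
  ]
}}

```text
time: 10.07
tcp_pos: [0.6025, -0.0635, 0.2883]
eef_rot: [-180.0, 0.0, 60.4]
wrist_force: [0.2, -0.1, -0.7]
grip_width: -0.0002
grasp_force: 0.0
```

```bash
python3 -c "from h import *; look('o2')"
```

```text
scene (-62, -40) [(-100, 88), (160, 279), (180, 262), (200, 239), (220, 226)]
scene (40, 62) [(-100, 87), (-60, 120), (160, 279), (180, 263), (200, 237), (220, 224)]
top (-62, -40) [(-100, 88), (160, 282), (180, 265), (200, 249)]
top (40, 62) [(-60, 129), (20, 87), (160, 283), (180, 266), (200, 251)]
tcp px,py,z 21.4 -0.3 288.3 10.1667 [-0.7  0.4 -0.3] world [ 0.6025 -0.0634  0.2883]
```

View pics/o2_top.png

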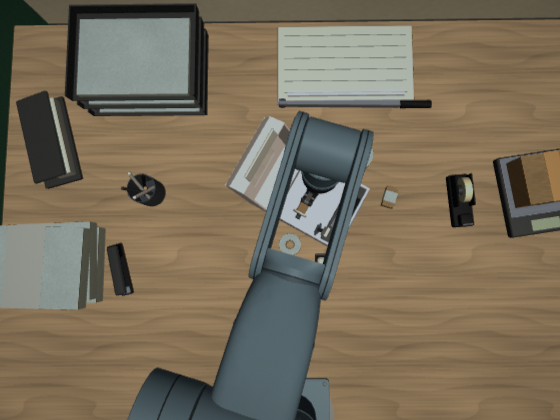

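The cover has fallen back and stays open at about (265,165), and the lever shows near (322,232). Next I'll move to the front of the lever, staying high.

{"name": "step_arm", "arguments": {
  "plan": [
    {"travel": [-3.05,-1.9,0],"turn": 0,"jaw": -1},
    {"travel": [-3.05,-1.9,0],"turn": 0,"jaw": -1},
    {"travel": [-3.05,-1.9,0],"turn": 0,"jaw": -1},
    {"travel": [-3.05,-1.9,0],"turn": 0,"jaw": -1},
    {"travel": [0,0,-2],"turn": 0,"jaw": -1},
    {"travel": [0,0,0],"turn": 0,"jaw": -1},
    {"travel": [0,0,0],"turn": 0,"jaw": -1}
  ]
}}

```text
time: 10.75
tcp_pos: [0.4801, -0.1393, 0.268]
eef_rot: [-179.9, -0.0, 60.3]
wrist_force: [-0.7, 0.2, -0.7]
grip_width: -0.0001
grasp_force: 0.0
```

```bash
cat > lev.py <<'E'
from h import *
look()
for cam in("scene","top"):
    c=read_camera(cam); W=cloud(c); px=(W[...,:2]-O)@X*1000; py=(W[...,:2]-O)@Y*1000; z=W[...,2]*1000
    m=(px>-100)&(px<40)&(py>45)&(py<92)&(z>99)&(z<150)
    if m.sum(): print(cam,m.sum(),"lever x",np.percentile(px[m],[2,50,98]).round(),"y",np.percentile(py[m],[2,50,98]).round(),"z",np.percentile(z[m],[2,50,98]).round())
    m=(np.abs(px)<115)&(np.abs(py)<98)&(z>82)&(z<94)
    r=cv2.minAreaRect(W[...,:2][m].astype(np.float32)*1000); print(cam,"rim rect",np.round(r[0],1),np.round(r[1],1),round(r[2],1))
    cv2.imwrite(f"pics/l_{cam}.png",cv2.cvtColor(cv2.resize(c["frame"][140:300,190:350],None,fx=3.5,fy=3.5,interpolation=cv2.INTER_CUBIC),cv2.COLOR_RGB2BGR))
E
python3 lev.py
```

```text
scene (-62, -40) [(-100, 87), (160, 279), (180, 263), (200, 238), (220, 225)]
scene (40, 62) [(-120, 319), (-100, 309), (-60, 120), (160, 276), (180, 262), (200, 240), (220, 224)]
top (-62, -40) [(-60, 85), (20, 86), (80, 90), (100, 87), (160, 283), (180, 265), (200, 251)]
top (40, 62) [(-60, 129), (20, 89), (80, 91), (100, 87), (160, 283), (180, 266), (200, 250)]
tcp px,py,z -104.1 68.1 268.9 10.85 [0.4 0.6 0.3] world [ 0.4814 -0.1392  0.2689]
scene 80 lever x [-53. -45. -37.] y [57. 69. 82.] z [101. 118. 131.]
scene rim rect [594.3 -76.2] [211. 190.] 59.8
top 65 lever x [-58. -50. -41.] y [57. 69. 81.] z [108. 127. 135.]
top rim rect [596.1 -75.4] [214.6 191.8] 61.0
```

View pics/l_scene.png

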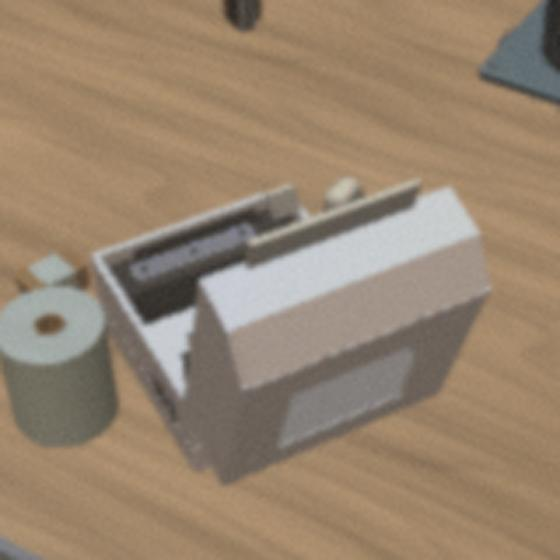

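The cover leans back and the lever's grey pad stands at about (280,200). Measured, its front is at printer x ≈ -58, y 69, and its top is at about 0.13 m. I'll descend in front of it.

{"name": "step_arm", "arguments": {
  "plan": [
    {"travel": [0,0,-4],"turn": 0,"jaw": -1},
    {"travel": [0,0,-4],"turn": 0,"jaw": -1},
    {"travel": [0,0,-4],"turn": 0,"jaw": -1},
    {"travel": [0,0,-3.8],"turn": 0,"jaw": -1},
    {"travel": [0,0,0],"turn": 0,"jaw": -1},
    {"travel": [0,0,0],"turn": 0,"jaw": -1},
    {"travel": [0,0,0],"turn": 0,"jaw": -1}
  ]
}}

```text
time: 11.53
tcp_pos: [0.4823, -0.1399, 0.1122]
eef_rot: [179.8, -0.0, 60.4]
wrist_force: [0.7, -0.1, 1.1]
grip_width: -0.0002
grasp_force: 0.0
```

{"name": "step_arm", "arguments": {
  "plan": [
    {"travel": [0.29,0.52,-0.1],"turn": 0,"jaw": -1},
    {"travel": [0.29,0.52,-0.1],"turn": 0,"jaw": -1},
    {"travel": [0.29,0.52,-0.1],"turn": 0,"jaw": -1},
    {"travel": [0.29,0.52,0],"turn": 0,"jaw": -1},
    {"travel": [0.29,0.52,0],"turn": 0,"jaw": -1},
    {"travel": [0.25,0.44,0],"turn": 0,"jaw": -1},
    {"travel": [0.25,0.44,0],"turn": 0,"jaw": -1},
    {"travel": [0.25,0.44,0],"turn": 0,"jaw": -1},
    {"travel": [0.25,0.44,0],"turn": 0,"jaw": -1},
    {"travel": [0.25,0.44,0],"turn": 0,"jaw": -1},
    {"travel": [0.25,0.44,0],"turn": 0,"jaw": -1},
    {"travel": [0,0,0],"turn": 0,"jaw": -1},
    {"travel": [0,0,0],"turn": 0,"jaw": -1}
  ]
}}

```text
time: 12.62
tcp_pos: [0.5101, -0.0864, 0.1071]
eef_rot: [-180.0, -0.0, 60.4]
wrist_force: [0.1, -0.1, 0.3]
grip_width: -0.0001
grasp_force: 0.0
```

```bash
python3 lev.py
```

```text
scene (-62, -40) [(-100, 88), (160, 278), (180, 264), (200, 239), (220, 225)]
scene (40, 62) [(-100, 87), (-60, 158), (-40, 192), (-20, 286), (160, 276), (180, 260), (200, 239), (220, 225)]
top (-62, -40) [(-100, 88), (-80, 86), (-60, 86), (20, 86), (80, 90), (100, 88), (160, 280), (180, 265), (200, 251)]
top (40, 62) [(80, 89), (100, 87), (160, 284), (180, 265), (200, 249)]
tcp px,py,z -44.4 69.0 107.1 12.7167 [ 0.4 -0.3 -0.3] world [ 0.5099 -0.0867  0.1071]
scene 116 lever x [-46. -30. -20.] y [55. 66. 81.] z [112. 132. 149.]
scene rim rect [ 625.2 -140.4] [269.1 132.8] 19.6
top rim rect [595.3 -76.6] [217.1 192.6] 60.7
```

{"name": "step_arm", "arguments": {
  "plan": [
    {"travel": [0.2,0.35,0],"turn": 0,"jaw": -1},
    {"travel": [0.2,0.35,0],"turn": 0,"jaw": -1},
    {"travel": [0.2,0.35,0],"turn": 0,"jaw": -1},
    {"travel": [0.2,0.35,0],"turn": 0,"jaw": -1},
    {"travel": [0.1,0.17,0],"turn": 0,"jaw": -1},
    {"travel": [0,0,0],"turn": 0,"jaw": -1},
    {"travel": [0,0,0],"turn": 0,"jaw": -1}
  ]
}}

```text
time: 13.4
tcp_pos: [0.5194, -0.0708, 0.1074]
eef_rot: [180.0, -0.0, 60.4]
wrist_force: [0.6, 0.0, 0.6]
grip_width: 0.0004
grasp_force: 0.0
```

{"name": "step_arm", "arguments": {
  "plan": [
    {"travel": [0.1,0.17,0],"turn": 0,"jaw": -1},
    {"travel": [0,0,0],"turn": 0,"jaw": -1},
    {"travel": [0,0,0],"turn": 0,"jaw": -1}
  ]
}}

```text
time: 13.65
tcp_pos: [0.5201, -0.0695, 0.1074]
eef_rot: [180.0, -0.0, 60.4]
wrist_force: [-0.6, -0.6, 0.4]
grip_width: 0.0002
grasp_force: 0.3
```

{"name": "step_arm", "arguments": {
  "plan": [
    {"travel": [0.1,0.17,0],"turn": 0,"jaw": -1},
    {"travel": [0,0,0],"turn": 0,"jaw": -1},
    {"travel": [0,0,0],"turn": 0,"jaw": -1}
  ]
}}

```text
time: 13.9
tcp_pos: [0.5211, -0.0679, 0.1073]
eef_rot: [180.0, 0.0, 60.4]
wrist_force: [-0.2, -1.7, -0.7]
grip_width: 0.0004
grasp_force: 0.6
```

{"name": "step_arm", "arguments": {
  "plan": [
    {"travel": [0.1,0.17,0],"turn": 0,"jaw": -1},
    {"travel": [0,0,0],"turn": 0,"jaw": -1},
    {"travel": [0,0,0],"turn": 0,"jaw": -1}
  ]
}}

```text
time: 14.15
tcp_pos: [0.522, -0.0663, 0.1073]
eef_rot: [-180.0, 0.0, 60.4]
wrist_force: [-1.2, -2.7, -0.8]
grip_width: -0.0002
grasp_force: 1.2
```

{"name": "step_arm", "arguments": {
  "plan": [
    {"travel": [0.05,0.09,0],"turn": 0,"jaw": -1},
    {"travel": [0,0,0],"turn": 0,"jaw": -1},
    {"travel": [0,0,0],"turn": 0,"jaw": -1}
  ]
}}

```text
time: 14.4
tcp_pos: [0.5221, -0.0661, 0.1072]
eef_rot: [-180.0, 0.1, 60.4]
wrist_force: [-3.4, -5.1, -0.1]
grip_width: -0.0
grasp_force: 2.7
```

```bash
python3 lev.py
```

```text
scene (-62, -40) [(-100, 88), (160, 279), (180, 263), (200, 240), (220, 225)]
scene (40, 62) [(-100, 88), (-40, 160), (-20, 186), (0, 282), (20, 307), (160, 276), (180, 261), (200, 238), (220, 226)]
top (-62, -40) [(-100, 90), (-80, 86), (80, 91), (100, 87), (160, 281), (180, 265), (200, 249)]
top (40, 62) [(80, 91), (100, 87), (160, 283), (180, 265), (200, 252)]
tcp px,py,z -20.4 68.5 107.2 14.5 [-3.6 -5.9 -0.7] world [ 0.5221 -0.0661  0.1072]
scene 63 lever x [-26. -12.  -6.] y [54. 63. 83.] z [119. 134. 149.]
scene rim rect [ 628.7 -139.8] [264.8 130.8] 20.5
top rim rect [594.9 -76.4] [217.2 192.1] 60.6
```

The finger stalled with rising force at the expected position, so the lever is at its stop. Now I'll back off, rise and clear.

{"name": "step_arm", "arguments": {
  "plan": [
    {"travel": [-0.5,-0.87,0],"turn": 0,"jaw": -1},
    {"travel": [-1,-1.74,0],"turn": 0,"jaw": -1},
    {"travel": [-1,-1.74,0],"turn": 0,"jaw": -1},
    {"travel": [-0.5,-0.87,1],"turn": 0,"jaw": -1},
    {"travel": [0,0,4],"turn": 0,"jaw": -1},
    {"travel": [0,0,4],"turn": 0,"jaw": -1},
    {"travel": [0,0,4],"turn": 0,"jaw": -1},
    {"travel": [-1.6,-3.5,0],"turn": 0,"jaw": -1},
    {"travel": [-1.6,-3.5,0],"turn": 0,"jaw": -1},
    {"travel": [-1.6,-3.5,0],"turn": 0,"jaw": -1},
    {"travel": [-1.6,-3.5,0],"turn": 0,"jaw": -1},
    {"travel": [-1.6,-3.5,0],"turn": 0,"jaw": -1},
    {"travel": [0,0,0],"turn": 0,"jaw": -1},
    {"travel": [0,0,0],"turn": 0,"jaw": -1}
  ]
}}

```text
time: 15.77
tcp_pos: [0.4119, -0.2942, 0.238]
eef_rot: [179.9, -0.0, 60.1]
wrist_force: [-0.3, 1.4, 0.1]
grip_width: -0.0003
grasp_force: 0.0
```

```bash
python3 lev.py
```

```text
scene (-62, -40) [(-100, 87), (160, 278), (180, 263), (200, 239), (220, 224)]
scene (40, 62) [(-100, 88), (160, 276), (180, 262), (200, 239), (220, 225)]
top (-62, -40) [(-100, 88), (-80, 86), (-60, 86), (20, 86), (80, 90), (100, 87), (160, 285), (180, 265), (200, 249)]
top (40, 62) [(-100, 89), (-80, 87), (-20, 120), (20, 87), (80, 91), (100, 87), (160, 283), (180, 265), (200, 251)]
tcp px,py,z -270.9 52.9 237.8 15.8667 [-0.4  0.1 -0.3] world [ 0.4127 -0.2919  0.2378]
scene rim rect [593.5 -77.6] [217.  191.1] 59.8
top 77 lever x [-14.  -3.   6.] y [56. 69. 81.] z [101. 122. 131.]
top rim rect [595.6 -77. ] [217.6 193.9] 60.6
```

View pics/l_top.png

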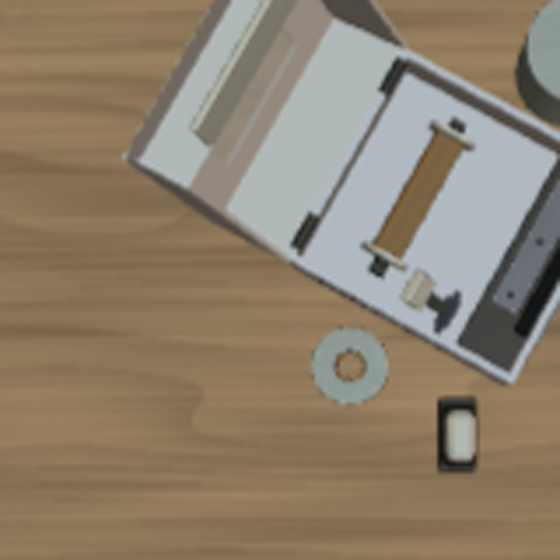

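The top crop shows the cover leaning back, the lever pad (420,288) leaning to the hinge side, and the printer, rolls and stamp where they stood.

```bash
python3 -c "from h import *; print(job.sign_off())"
```

```text
the job is handed in; nothing more can be done
None
```

The printer cover is open and leaning back by itself, the release lever is pushed over to its rear stop, and the hand is clear; the printer, rolls and stamp had not visibly moved, and the job is handed in at about 16 s (the lift began by light friction on the lip's front edge, since the tool could not tilt to get under it).

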